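# Clear a pile onto the shadow boards

### The arm

A 7-joint arm with a two-finger parallel gripper is mounted at the origin on a cart in front of the work surface, level with it; the furniture and walls round the work are solid. World frame = base frame: x ahead of the robot, y to its left, z up, the work surface at z = 0. Lengths are in mm, angles in rad, forces in N, time in s.
With the tool pointing down it reaches from about 400 to 925 mm from the base axis. Payload 5.6 kg.
Tool frame: the origin (TCP) lies midway between the tips of the shut fingers; the grasp point (between the pads) lies 19 mm behind it (ctrl.tcp_to_grasp is the z of the grasp point in the tool frame, in mm); z points along the fingers, y is the direction in which the jaws open and shut (so a half turn about z gives the same grasp; the last joint's range is limited). The gripper opens to 85 mm and grips with 20 to 120 N. Pads are 22 mm wide; open, the fingers measure 114 mm over their backs; the gripper's body (76 mm by 85 mm) begins 54 mm behind the grasp point. The pads swing forward as they close: fully open they stand 13 mm farther back than shut.
Start: joints at [1.091, 0.468, -0.012, 1.603, 0.006, 1.071, -0.056], TCP at [274.939, -588.997, 231.29] pointing down, gripper open.
Joint ranges: [-2.53, 2.53], [-0.31, 2.02], [-1.57, 1.55], [0.28, 2.44], [-1.29, 4.43], [0.15, 1.84], [-2.92, 2.92]. Speed limits (rad/s): [2.57, 2.57, 3.14, 3.14, 3.14, 3.14, 3.14].

### API

Orientations are given as a rotation vector (axis times angle).
In Python, from workcell import ctrl, imaging gives the robot as it stands.
- The arm moves only by the shell command python3 -m pendant 'ROWS'. ROWS is JSON, a list of rows, each a list of 7 numbers: the shift along the tool's x, y, z in mm, then the turn, a rotation vector about the tool's x, y, z in units of 6 degrees (1.0 is 6 degrees), then the finger opening in mm, from 0 to 85.4. A call has 1 to 20 rows; each row is the pose to reach, as a shift and turn from the pose measured when the call began, along the tool's axes at that moment; what a row does not reach only later rows make up. A row lasts 1/12 s, in which the tool goes at most 41.7 mm and 7.16 degrees, less where a joint would pass 70% of its speed; a pose out of reach is approached as far as the arm can. A call with a gripper value outside its range is refused whole. The fingers move at their own pace and stop on an object; the grip force is fixed at half the most. Time passes only in rows, so rows that repeat a pose let the fingers close. It gives the time, the measured TCP pose, the force and the opening at its end, in the units of the state.
- ctrl.get_state(): the state, without advancing time (a new reading comes with each control period).
- imaging.read_camera(name): name is "side" or "top" or "wrist"; returns a dict with "pixels" (400x640x3 uint8, red, green, blue), "range_z" (400x640 float32, mm along the optical axis (not along the pixel's ray), 0 where there is no reading), "intrinsics" (3x3 intrinsics, pixels), "camera_from_world" (4x4, takes a point from world to camera coordinates); the wrist camera has in their place "tool_from_camera" (4x4, takes a point from camera to tool coordinates, whose origin is the TCP and whose axes are the flange's). Camera axes: x right, y up, looking along -z (the intrinsics and any distortion apply to the point x, -y, -z); pixel columns grow to the right and rows downward; lengths in mm; the calibration is good to about 2 mm. A picture is of the moment at which its call begins: read the wrist's pose just before it.
- ctrl.finish_job(): hands the job in, once; it reports no verdict.
The state is a dict: "clock": time; "joint_positions": joint angles; "dq": joint speeds; "joint_efforts": joint torques, N m; "eef_pos": TCP position; "tcp_rot": TCP orientation; "contact_force": force on the tool from outside, world axes, zero at the start; "moment": the same for the moment, N m; "finger_gap": finger opening in mm.
Only numpy, scipy, OpenCV 4.12 (cv2) and the standard library are available. Lean on these libraries where they do the work, as an engineer would, in place of code of your own. Each camera call takes 0.05 s, during which the arm holds its last target.

### The job

Take apart the pile in the middle of the bench and lay each thing on the white shadow board that shows its outline: centred on the outline, lengthwise along it, lying flat as in the pile, not on edge. Work from the top down and put each into place in the order they come off the pile: the orange pen first, then the red rubber block, the thin wooden lath and last the thick wooden offcut. Leave the jar and the blue-handled pliers where they are.

Things in the scene. Friction and masses are not known exactly. Their poses are not given: they have to be found in the camera images.
- pen_mid (a point): orange felt pen, top of the pile, lying crosswise on the red block and overhanging it on both sides, 134 mm long, 10 mm wide, 10 mm high; loose. The point is its centre, half-way up; its y axis runs along its length, x across its width, z up. Flat underneath: it does not roll.
- rubber_block_mid (a point): red rubber block, second from the top, lying lengthwise on the middle of the lath, 50 mm long, 30 mm wide, 20 mm high; loose. The point is its centre, half-way up; its y axis runs along its length, x across its width, z up.
- lath_mid (a point): thin flat pine lath, third from the top, lying crosswise over the middle of the offcut, 200 mm long, 32 mm wide, 19 mm high; loose. The point is its centre, half-way up; its y axis runs along its length, x across its width, z up.
- offcut_mid (a point): thick square pine offcut, bottom of the pile, on the worktop, 120 mm long, 45 mm wide, 45 mm high; loose. The point is its centre, half-way up; its y axis runs along its length, x across its width, z up.
- pen_place (a point): shadow board of the orange pen (the long, very narrow one): fixed white panel 236 x 76 mm, 6 mm thick, a small screw in each corner; in its middle a dark inlay 140 x 15 mm, flat and flush (no recess). The point is the inlay's centre, on the panel's top; y axis along panel and outline, x across, z up. Two boards lie left and two right of the pile; which is where changes.
- rubber_block_place (a point): shadow board of the red rubber block (the short one): fixed white panel 236 x 76 mm, 6 mm thick, a small screw in each corner; in its middle a dark inlay 56 x 36 mm, flat and flush (no recess). The point is the inlay's centre, on the panel's top; y axis along panel and outline, x across, z up. Two boards lie left and two right of the pile; which is where changes.
- lath_place (a point): shadow board of the wooden lath (the longest one): fixed white panel 236 x 76 mm, 6 mm thick, a small screw in each corner; in its middle a dark inlay 206 x 38 mm, flat and flush (no recess). The point is the inlay's centre, on the panel's top; y axis along panel and outline, x across, z up. Two boards lie left and two right of the pile; which is where changes.
- offcut_place (a point): shadow board of the thick offcut (the widest one): fixed white panel 236 x 76 mm, 6 mm thick, a small screw in each corner; in its middle a dark inlay 126 x 51 mm, flat and flush (no recess). The point is the inlay's centre, on the panel's top; y axis along panel and outline, x across, z up. Two boards lie left and two right of the pile; which is where changes.
- jar: bystander: clear jar with a grey lid, 56 mm across, 90 mm high, upright, loose; origin at the centre of its underside
- cutters: bystander: pliers with blue handles, 52 x 169 x 14 mm, lying flat, loose; origin near the middle of its underside, y axis along it
Mind the look-alikes: they are no part of the job. There is more than one size of the part that bears rubber_block_mid; the job needs the smallest.

How it is judged (in metres and radians):
On the way, in this order (a step that is already met when the one before it is completed fails the run):
1. the orange pen lies on its own outline (horizontal distance between pen_mid and pen_place below 0.012 m and angle between the y axis of pen_mid and the y axis of pen_place, either way round below 0.17 rad and z of pen_mid in the frame of pen_place between 0.0015 and 0.0085 m), for 0.2 s.
2. the red rubber block lies on its own outline (horizontal distance between rubber_block_mid and rubber_block_place below 0.012 m and angle between the y axis of rubber_block_mid and the y axis of rubber_block_place, either way round below 0.17 rad and z of rubber_block_mid in the frame of rubber_block_place between 0.0065 and 0.0135 m), for 0.2 s.
3. the flat wooden lath lies on its own outline (horizontal distance between lath_mid and lath_place below 0.012 m and angle between the y axis of lath_mid and the y axis of lath_place, either way round below 0.17 rad and z of lath_mid in the frame of lath_place between 0.006 and 0.013 m), for 0.2 s.
4. the thick wooden offcut lies on its own outline (horizontal distance between offcut_mid and offcut_place below 0.012 m and angle between the y axis of offcut_mid and the y axis of offcut_place, either way round below 0.17 rad and z of offcut_mid in the frame of offcut_place between 0.019 and 0.026 m), for 0.2 s.
At the end, for the whole second after the job is handed in: All four things lie at rest on their own boards, each centre within 12 mm (horizontally) of the centre of its outline, lengthwise within 0.17 rad (10 degrees) of it, either way round, resting flat on the board, not on edge or on end (centre height right within 3.5 mm) (all of step 1 and all of step 2 and all of step 3 and all of step 4 and linear speed of each of pen, rubber_block, lath, offcut below 0.02 m/s); the robot touches nothing.
It fails at once if the jar is moved more than 20 mm (distance of jar from where it was at the start of the episode above 0.02 m).
It fails at once if the pair of pliers is moved more than 20 mm (distance of cutters from where it was at the start of the episode above 0.02 m).
It also fails if it takes over 118 s, if anything falls off the work surface, if the arm or the gripper's body presses on something with over 40 N, if the wrist force passes 120 N, or if a joint passes its speed limit or range.

## Working session

There is one attempt and no reset: what is moved stays moved. The work goes in short steps, Python scripts to look and compute and a shell command to move; the robot and the scene stay as the last step left them, time stands still between calls to the robot, and variables do not carry over. Pictures are saved under pics/ and viewed, and the job is handed in when it is done.

```bash
ls; mkdir -p pics; python3 - <<'E'
from workcell import ctrl, imaging
import cv2
print(ctrl.get_state()); print(ctrl.tcp_to_grasp)
for n in ("top","side","wrist"):
    d=imaging.read_camera(n)
    cv2.imwrite(f"pics/{n}0.png",d["pixels"][:,:,::-1])
    print(n,d["intrinsics"].tolist(),{k:v.tolist() for k,v in d.items() if k in("camera_from_world","tool_from_camera")}, [k for k in d])
E
```

```text
pics
{'clock': 0.0, 'joint_positions': array([ 1.09101413,  0.46840568, -0.0115987 ,  1.60362986,  0.00600986,
        1.07138178, -0.05628994]), 'dq': array([ 0.000954  ,  0.00026715, -0.00077958,  0.00051921, -0.00033858,
       -0.00106026, -0.00091044]), 'joint_efforts': array([-1.22556617e-04, -5.32389843e+01,  2.13526661e-02, -2.51311773e+01,
        1.13973932e-02,  7.57813890e-03, -4.46851089e-06]), 'eef_pos': array([ 274.66438589, -588.5028479 ,  230.31724471]), 'tcp_rot': array([-3.06531626e+00, -6.80202743e-01,  8.14119052e-04]), 'contact_force': array([ 0.46658966, -0.10145766, -0.07081839]), 'moment': array([ 0.01797614, -0.00654029, -0.01491686]), 'finger_gap': 85.2388288122699}
-18.700000000000003
top [[367.4276361072541, 0.0, 323.11514169840984], [0.0, 367.4276361072541, 197.9216091858126], [0.0, 0.0, 1.0]] {'camera_from_world': [[-0.0007449003190816384, -0.9998028489770657, -0.01984208408553888, 22.227022237382357], [0.9954159936725975, -0.002638979289407005, 0.09560353199074693, -651.9759666156574], [-0.09563704650557923, -0.019679912745056694, 0.9952217121677144, -
[... 353 characters left out ...]
6455925908610504, 0.763300247179166, -93.08280567499813], [-0.05675860111382482, 0.7614060255655706, 0.6457858200921135, -1359.4133253358093], [0.0, 0.0, 0.0, 1.0]]} ['pixels', 'range_z', 'intrinsics', 'camera_from_world']
wrist [[275.5122942746035, 0.0, 324.69202443854107], [0.0, 275.5122942746035, 198.75232182696047], [0.0, 0.0, 1.0]] {'tool_from_camera': [[-0.0002468375232393972, 0.9515085987965517, 0.30762204974198004, 79.9777075040099], [0.9999999675042872, 0.00021526051055181566, 0.0001365808741020658, -0.6781836595918245], [6.373899665468487e-05, 0.3076220734588674, -0.951508621010974, -142.35509330423628], [0.0, 0.0, 0.0, 1.0]]} ['pixels', 'range_z', 'intrinsics', 'tool_from_camera']
```

View pics/top0.png

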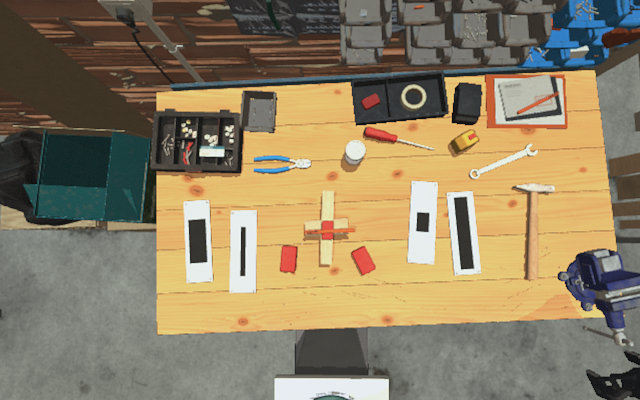

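View pics/side0.png

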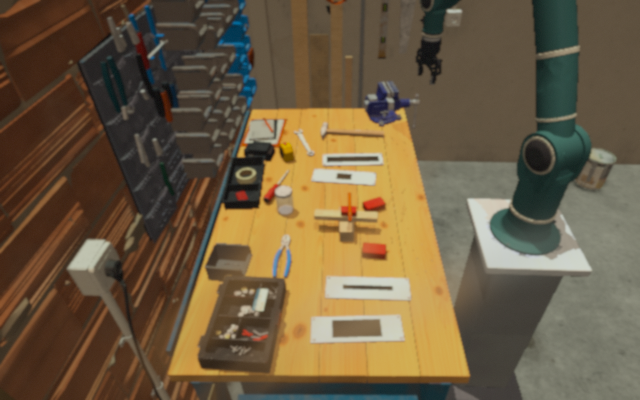

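Top view: pile at about (327,229). Boards: offcut (198,241), pen (243,251), rubber block (423,222) and lath (463,233). Next I measure them with colour masks.

```bash
cat > h.py <<'E'
import numpy as np, cv2
from scipy.spatial.transform import Rotation as R
from workcell import ctrl, imaging
def cam(n):
    st=ctrl.get_state(); d=imaging.read_camera(n)
    if n=="wrist":
        T=np.eye(4);T[:3,:3]=R.from_rotvec(st["tcp_rot"]).as_matrix();T[:3,3]=st["eef_pos"]
        W=T@d["tool_from_camera"]
    else: W=np.linalg.inv(d["camera_from_world"])
    return d,W
def cast(d,W,uv,z):
    uv=np.atleast_2d(np.asarray(uv,float)); K=d["intrinsics"]
    r=np.c_[(uv[:,0]-K[0,2])/K[0,0],-(uv[:,1]-K[1,2])/K[1,1],-np.ones(len(uv))]@W[:3,:3].T
    o=W[:3,3]; return o+r*((z-o[2])/r[:,2])[:,None]
def cloud(d,W):
    K=d["intrinsics"];v,u=np.mgrid[:400,:640];z=d["range_z"]
    P=np.stack([(u-K[0,2])/K[0,0]*z,-(v-K[1,2])/K[1,1]*z,-z],-1)
    return P@W[:3,:3].T+W[:3,3]
def proj(d,W,p):
    K=d["intrinsics"];c=(np.asarray(p)-W[:3,3])@W[:3,:3]
    return K[0,0]*c[0]/-c[2]+K[0,2],K[1,1]*c[1]/c[2]+K[1,2]
def masks(d):
    h=cv2.cvtColor(d["pixels"],cv2.COLOR_RGB2HSV);H,S,V=[h[...,i].astype(int) for i in range(3)]
    return dict(white=(S<50)&(V>170),dark=(V<75)&(S<110),orange=(H>=6)&(H<=13)&(S>195)&(V>150),red=((H<=4)|(H>172))&(S>150)&(V>90),hsv=h)
def rects(d,W,m,z,box=None,amin=20):
    "contours of mask, cast to plane z, min area rect in world"
    n,l,s,c=cv2.connectedComponentsWithStats(m.astype(np.uint8))
    out=[]
    for i in range(1,n):
        if s[i,4]<amin: continue
        ct,_=cv2.findContours((l==i).astype(np.uint8),cv2.RETR_EXTERNAL,cv2.CHAIN_APPROX_NONE)
        P=cast(d,W,ct[0][:,0],z)[:,:2].astype(np.float32)
        (cx,cy),(a,b),t=cv2.minAreaRect(P)
        if a>b: L,w,t=a,b,t
        else: L,w,t=b,a,t+90
        t=(t+90)%180-90
        if box and not(box[0]<cx<box[1] and box[2]<cy<box[3]): continue
        out.append((round(cx,1),round(cy,1),round(L,1),round(w,1),round(t,1),int(s[i,4]),c[i].round(1).tolist()))
    return out
E
python3 - <<'E'
from h import *
d,W=cam("top"); m=masks(d); b=(350,850,-500,500)
for k,z in (("white",6),("dark",6),("orange",100),("red",84)):
    print(k); [print("  ",r) for r in rects(d,W,m[k],z,b)]
P=cloud(d,W)
for uv in ((327,200),(327,260),(327,230),(310,225),(310,233),(345,225),(345,231),(198,241),(243,235),(230,235),(355,150)): print(uv,P[uv[1],uv[0]].round(1),m["hsv"][uv[1],uv[0]])
cv2.imwrite("pics/pile.png",cv2.resize(d["pixels"][180:280,270:390,::-1],None,fx=6,fy=6,interpolation=cv2.INTER_CUBIC))
E
```

```text
white
   (811.6, 353.1, 71.7, 63.4, 89.7, 289, [211.2, 148.3])
   (812.8, -249.4, 105.9, 6.0, 74.3, 70, [415.7, 144.0])
   (797.2, -72.2, 56.9, 55.9, -63.4, 311, [355.0, 149.5])
   (756.2, 95.3, 70.5, 26.8, 89.7, 156, [300.1, 163.1])
   (585.0, -263.3, 235.9, 76.7, -4.4, 1962, [422.2, 222.3])
   (554.5, -378.6, 236.2, 76.5, 3.7, 1296, [463.0, 233.0])
   (531.3, 385.5, 236.1, 76.4, 4.2, 1411, [197.6, 241.5])
   (502.9, 253.3, 234.5, 76.7, 0.5, 1970, [242.7, 251.1])
dark
   (801.3, 478.8, 36.8, 14.0, 33.3, 25, [169.0, 149.4])
   (554.5, -379.0, 201.6, 33.9, 3.5, 843, [463.3, 232.9])
   (584.6, -263.9, 51.6, 31.5, -1.6, 202, [422.4, 221.5])
   (531.3, 385.9, 121.4, 46.8, 4.0, 680, [197.2, 240.9])
   (500.6, 253.9, 134.0, 8.7, 1.1, 186, [242.5, 251.5])
orange
red
   (819.4, -137.1, 85.0, 24.4, 75.3, 253, [379.9, 134.8])
   (814.0, -382.5, 16.0, 8.3, -56.5, 20, [471.4, 136.2])
   (791.7, 388.0, 23.7, 11.5, -9.3, 30, [189.2, 145.3])
   (759.0, 401.3, 31.3, 7.6, 8.3, 24, [184.2, 158.2])
   (574.2, 9.7, 26.8, 21.3, 89.9, 87, [327.0, 224.7])
   (546.3, 9.8, 26.7, 13.3, 90.0, 64, [327.1, 235.6])
   (485.7, 112.8, 65.6, 39.2, -4.7, 367, [288.2, 258.5])
   (481.9, -85.3, 65.4, 37.9, 26.4, 369, [363.0, 260.1])
(327, 200) [643.2   9.8  63.3] [ 28  64 231]
(327, 260) [480.3  10.1  64.8] [ 28  65 230]
(327, 230) [560.8   9.7  91.4] [ 10 179 229]
(310, 225) [575.1  57.4  44.6] [ 24  76 230]
(310, 233) [553.   57.3  45.2] [  9 169 149]
(345, 225) [575.  -39.8  46.6] [ 24  81 230]
(345, 231) [558.1 -38.   90.9] [  9 191 231]
(198, 241) [530.1 385.3   1.8] [25 28 55]
(243, 235) [547.4 253.4   5.8] [21 34 52]
(230, 235) [547.4 293.4  -2.2] [ 21  33 223]
(355, 150) [776.1 -66.3  91.5] [ 53   9 237]
```

View pics/pile.png

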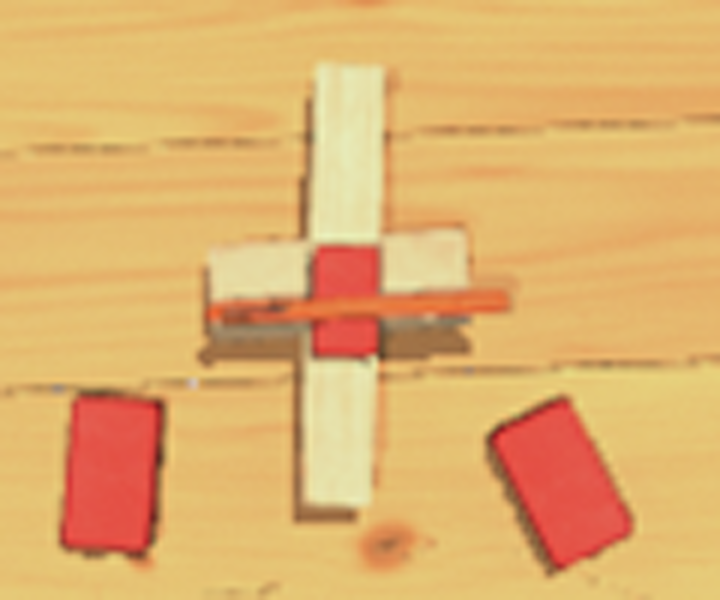

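```bash
cat >> h.py <<'E'
def go(x,y,z,yaw):
    "shift/turn to put TCP at x,y,z, pointing straight down, jaw axis at world angle yaw deg (mod 180)"
    st=ctrl.get_state(); M=R.from_rotvec(st["tcp_rot"]).as_matrix(); best=None
    for k in (0,180):
        t=np.radians(yaw+k); Y=np.array([np.cos(t),np.sin(t),0]); Z=np.array([0,0,-1.]); X=np.cross(Y,Z)
        rv=R.from_matrix(M.T@np.c_[X,Y,Z]).as_rotvec()
        if best is None or np.linalg.norm(rv)<np.linalg.norm(best): best=rv
    s=M.T@(np.array([x,y,z])-st["eef_pos"])
    j7=st["joint_positions"]
    print("at",st["eef_pos"].round(1),"toolx",M[:,0].round(3),"tooly",M[:,1].round(3),"t",round(st["clock"],2),"F",st["contact_force"].round(1),"gap",round(st["finger_gap"],1),"j",j7.round(2))
    print("SHIFT",s.round(1),"TURN",(np.degrees(best)/6).round(2))
E
python3 - <<'E'
from h import *
d,W=cam("top"); m=masks(d);h=m["hsv"].astype(int)
o=(h[...,0]>=6)&(h[...,0]<=13)&(h[...,1]>140)
print(rects(d,W,o,92,(500,620,-120,120)))
P=cloud(d,W)
u=o&(P[...,2]>80); 
print(rects(d,W,u,92,(500,620,-120,120)))
x,y=555,10
go(x,y,240,90)
go(x,y,240,0)
E
```

```text
[(558.9, 4.4, 132.8, 10.5, -87.9, 194, [329.7, 230.8])]
[(558.9, 3.0, 130.1, 10.0, -87.1, 167, [330.6, 230.5])]
at [ 274.8 -588.8  230.8] toolx [ 0.906  0.423 -0.   ] tooly [ 0.423 -0.906 -0.001] t 0.25 F [-0.1  0.5  0.1] gap 85.2 j [ 1.09  0.47 -0.01  1.6   0.01  1.07 -0.06]
SHIFT [ 507.2 -424.1   -8.9] TURN [-0.01  0.    4.17]
at [ 274.8 -588.8  230.8] toolx [ 0.906  0.423 -0.   ] tooly [ 0.423 -0.906 -0.001] t 0.25 F [-0.1  0.5  0.1] gap 85.2 j [ 1.09  0.47 -0.01  1.6   0.01  1.07 -0.06]
SHIFT [ 507.2 -424.1   -8.9] TURN [-1.000e-02 -0.000e+00 -1.083e+01]
```

```bash
python3 -m pendant '[[40,-30,0,0,0,-1,85],[90,-70,0,0,0,-2,85],[507,-424,-5,0,0,-11.1,60],[507,-424,-5,0,0,-11.1,60],[507,-424,-5,0,0,-11.1,60],[507,-424,-5,0,0,-11.1,60],[507,-424,-5,0,0,-11.1,60],[507,-424,-5,0,0,-11.1,60],[507,-424,-5,0,0,-11.1,60],[507,-424,-5,0,0,-11.1,60],[507,-424,-5,0,0,-11.1,60],[507,-424,-5,0,0,-11.1,60],[507,-424,-5,0,0,-11.1,60],[507,-424,-5,0,0,-11.1,60],[507,-424,-5,0,0,-11.1,60],[507,-424,-5,0,0,-11.1,60],[507,-424,-5,0,0,-11.1,60],[507,-424,-5,0,0,-11.1,60],[507,-424,-5,0,0,-11.1,60],[507,-424,-5,0,0,-11.1,60]]'
python3 - <<'E'
from h import *
go(559,4,240,2)
d,W=cam("wrist"); cv2.imwrite("pics/w1.png",d["pixels"][:,:,::-1])
h=masks(d)["hsv"].astype(int)
o=(h[...,0]>=6)&(h[...,0]<=13)&(h[...,1]>140); P=cloud(d,W)
u=o&(P[...,2]>80); print(rects(d,W,u,94,(450,650,-120,120)))
print([tuple(round(a) for a in proj(d,W,p)) for p in ((559,4,94),(559,70,94))])
E
```

```text
clock: 1.92
eef_pos: [554.5, 8.0, 235.9]
tcp_rot: [-2.192, -2.25, 0.002]
contact_force: [0.7, 0.5, 0.5]
finger_gap: 60.0
at [554.5   8.  235.9] toolx [-0.026  1.    -0.   ] tooly [ 1.     0.026 -0.001] t 1.92 F [0.7 0.5 0.5] gap 60.0 j [ 0.34  0.36 -0.51  1.81  0.2   1.03 -0.23]
SHIFT [-4.2  4.4 -4.1] TURN [-0.01  0.   -0.09]
[(561.9, 6.8, 132.2, 22.6, -84.0, 1112, [328.7, 185.2])]
[(328, 192), (330, 129)]
```

View pics/w1.png

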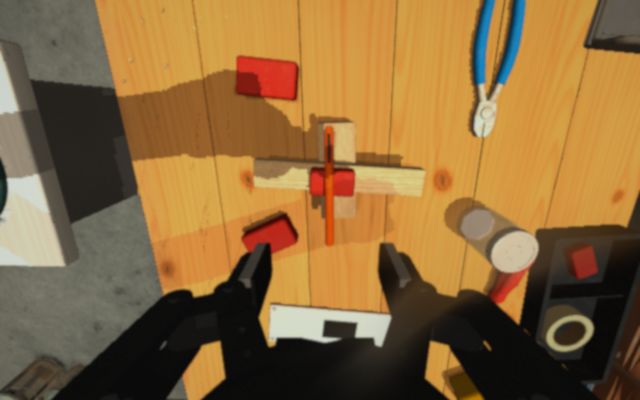

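Wrist view: the pen runs (329,127)→(330,245) and the block is around (333,182). The fingers straddle the pen. Next I refine the pen, block and lath positions.

```bash
python3 - <<'E'
from h import *
d,W=cam("wrist")
print("ends",cast(d,W,[(329.5,126.5),(330.5,245.5)],92).round(1).tolist())
h=masks(d)["hsv"].astype(int); P=cloud(d,W)
print(h[210,322:338].tolist()); print(h[150,322:338].tolist())
for r in (128,140,150,165,200,215,230,242):
    c=[u for u in range(318,342) if 6<=h[r,u,0]<=14 and h[r,u,1]>150 and P[r,u,2]>80]
    if c: print(r,c[0],c[-1],cast(d,W,[((c[0]+c[-1])/2,r)],93).round(1)[0], np.median(P[r,c,2]).round(1))
red=((h[...,0]<=4)|(h[...,0]>174))&(h[...,1]>150)
print("red",rects(d,W,red,84,(450,650,-120,120),30))
E
```

```text
ends [[558.3, 71.8, 92.0], [563.6, -61.3, 92.0]]
[[16, 143, 112], [15, 138, 102], [12, 166, 112], [9, 212, 143], [9, 239, 180], [10, 249, 205], [10, 248, 215], [10, 243, 218], [10, 247, 218], [10, 245, 214], [9, 229, 204], [10, 187, 192], [14, 149, 194], [16, 135, 200], [16, 131, 203], [16, 129, 207]]
[[16, 134, 141], [15, 143, 134], [11, 174, 129], [9, 217, 133], [9, 235, 129], [8, 218, 103], [6, 179, 67], [6, 173, 62], [7, 215, 95], [9, 234, 121], [10, 200, 134], [13, 154, 156], [17, 129, 188], [19, 118, 209], [20, 114, 215], [20, 115, 216]]
128 325 331 [556.9  70.4  93. ] 92.5
140 324 332 [557.2  58.5  93. ] 93.3
150 324 332 [557.5  48.4  93. ] 93.3
165 324 332 [557.9  32.8  93. ] 92.6
200 325 333 [560.2  -5.7  93. ] 92.8
215 325 333 [560.7 -23.2  93. ] 93.0
230 325 333 [561.2 -41.4  93. ] 93.1
242 326 333 [562.2 -56.4  93. ] 92.5
red [(495.1, 115.6, 57.8, 33.4, -4.3, 2144, [266.3, 77.8]), (546.4, 12.2, 28.4, 13.4, -88.7, 329, [317.1, 181.5]), (575.6, 12.9, 28.3, 21.0, -88.5, 466, [343.5, 181.7]), (491.5, -56.8, 60.3, 36.3, 26.5, 1197, [271.3, 234.7])]
```

```bash
python3 -m pendant '[[-3.5,5,30,0,0,-0.15,45],[-3.5,5,65,0,0,-0.15,40],[-3.5,5,95,0,0,-0.15,40],[-3.5,5,120,0,0,-0.15,40],[-3.5,5,135,0,0,-0.15,40],[-3.5,5,145,0,0,-0.15,40],[-3.5,5,150,0,0,-0.15,40],[-3.5,5,150,0,0,-0.15,40],[-3.5,5,150,0,0,-0.15,25],[-3.5,5,150,0,0,-0.15,15],[-3.5,5,150,0,0,-0.15,5],[-3.5,5,150,0,0,-0.15,0],[-3.5,5,150,0,0,-0.15,0],[-3.5,5,150,0,0,-0.15,0],[-3.5,5,150,0,0,-0.15,0]]'
python3 - <<'E'
from h import *
go(559,4,240,2)
d,W=cam("wrist"); cv2.imwrite("pics/w2.png",d["pixels"][:,:,::-1])
E
```

```text
clock: 3.27
eef_pos: [560.6, 4.6, 87.5]
tcp_rot: [2.174, 2.265, 0.001]
contact_force: [-0.4, -0.3, 7.2]
finger_gap: 7.6
at [560.6   4.6  87.5] toolx [-0.041  0.999 -0.001] tooly [0.999 0.041 0.002] t 3.27 F [-0.4 -0.3  7.2] gap 7.6 j [ 0.27  0.56 -0.44  1.91  0.34  0.75 -0.31]
SHIFT [  -0.6   -1.3 -152.5] TURN [0.02 0.01 0.06]
```

View pics/w2.png

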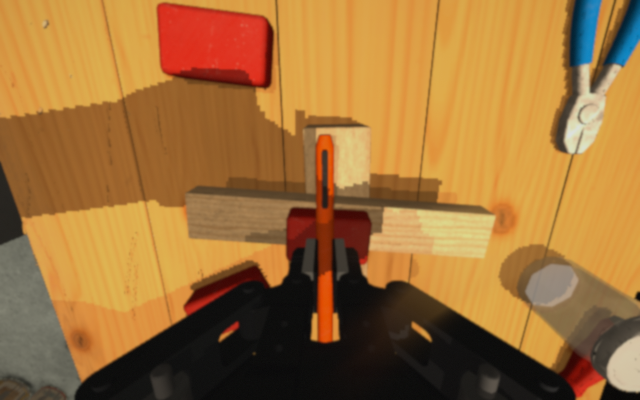

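```bash
python3 -m pendant '[[0,0,-3,0,0,0,0],[0,0,-8,0,0,0,0],[0,0,-20,0,0,0,0],[0,0,-40,0,0,0,0],[0,0,-60,0,0,0,0],[0,0,-80,0,0,0,0],[0,0,-80,0,0,0,0]]'
python3 - <<'E'
from h import *
go(502,253.5,40,91)
d,W=cam("wrist"); cv2.imwrite("pics/w3.png",d["pixels"][:,:,::-1])
d,W=cam("side"); cv2.imwrite("pics/s3.png",cv2.resize(d["pixels"][120:280,260:460,::-1],None,fx=4,fy=4,interpolation=cv2.INTER_CUBIC))
E
```

```text
clock: 3.9
eef_pos: [563.0, 5.1, 172.3]
tcp_rot: [2.17, 2.262, 0.009]
contact_force: [0.2, 0.4, -0.4]
finger_gap: 7.4
at [563.    5.1 172.3] toolx [-0.041  0.999 -0.001] tooly [0.999 0.041 0.009] t 3.9 F [ 0.2  0.4 -0.4] gap 7.4 j [ 0.32  0.44 -0.49  1.85  0.26  0.9  -0.25]
SHIFT [250.8 -51.9 131.6] TURN [  0.06   0.08 -14.77]
```

View pics/w3.png

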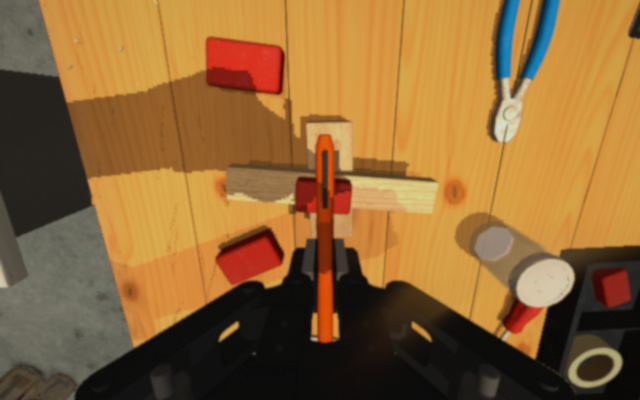

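View pics/s3.png

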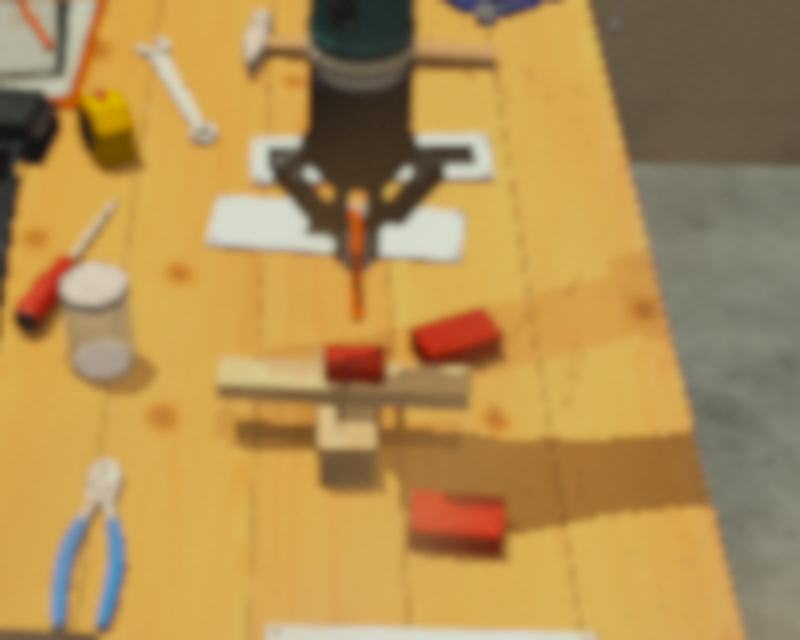

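```bash
python3 -m pendant '[[15,-3,0,0,0,-1,0],[35,-7,0,0,0,-2,0],[60,-12,0,0,0,-3.2,0],[85,-18,0,0,0,-4.4,0],[110,-24,0,0,0,-5.6,0],[135,-29,0,0,0,-6.8,0],[160,-34,10,0,0,-8,0],[180,-38,20,0,0,-9.2,0],[200,-42,30,0,0,-10.4,0],[220,-46,40,0,0,-11.6,0],[235,-49,50,0,0,-12.8,0],[245,-51,58,0,0,-14,0],[251,-52,62,0.06,0.08,-14.8,0],[251,-52,62,0.06,0.08,-14.8,0],[251,-52,62,0.06,0.08,-14.8,0]]'
python3 - <<'E'
from h import *
go(502,253.5,10,91)
d,W=cam("wrist"); cv2.imwrite("pics/w4.png",d["pixels"][:,:,::-1])
m=masks(d)
print("white",rects(d,W,m["white"],6,(350,700,100,500),100)); print("dark",rects(d,W,m["dark"],6,(350,700,200,300),30))
E
```

```text
clock: 5.25
eef_pos: [498.2, 252.9, 105.3]
tcp_rot: [0.028, -3.134, 0.0]
contact_force: [-0.8, -0.4, 0.5]
finger_gap: 7.3
at [498.2 252.9 105.3] toolx [-1.    -0.018  0.008] tooly [-0.018  1.    -0.   ] t 5.25 F [-0.8 -0.4  0.5] gap 7.3 j [ 0.09  0.65 -0.82  1.88  0.6   0.89  0.56]
SHIFT [-4.5  0.6 95.3] TURN [-0.   -0.07  0.  ]
white [(418.1, 232.8, 63.2, 31.6, 0.7, 1681, [296.0, 114.0]), (529.7, 386.1, 228.4, 74.0, 4.2, 9267, [468.1, 188.2]), (513.9, 231.9, 84.1, 26.5, 1.0, 1748, [299.6, 209.1]), (525.5, 281.3, 81.4, 20.7, 0.7, 1121, [354.5, 218.3])]
dark [(439.6, 254.5, 12.9, 10.9, -89.0, 97, [327.7, 131.2]), (479.5, 253.0, 50.0, 1.8, 1.0, 133, [324.2, 176.7]), (643.3, 256.3, 596.5, 210.2, -89.0, 38698, [323.9, 349.4])]
```

View pics/w4.png

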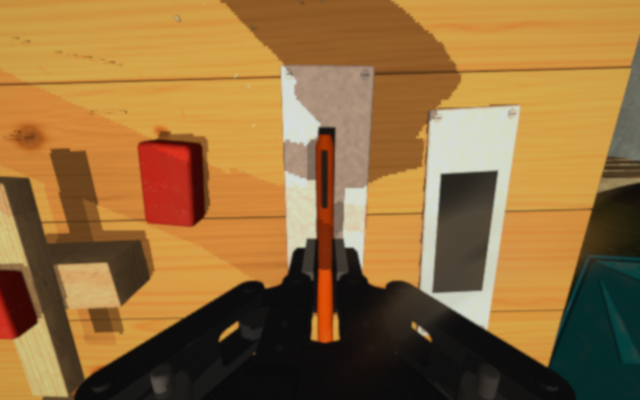

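```bash
python3 - <<'E'
from h import *
d,W=cam("wrist")
print(cast(d,W,[(282,67),(374,67),(287,240),(366,240),(319,128),(335,128)],6).round(1).tolist())
print("pen tip",cast(d,W,[(325,129)],107+4).round(1).tolist())
E
```

```text
[[387.9, 217.4, 6.0], [386.7, 291.2, 6.0], [540.7, 217.7, 6.0], [539.4, 294.3, 6.0], [434.9, 247.6, 6.0], [434.7, 261.3, 6.0]]
pen tip [[429.5, 252.5, 111.0]]
```

```bash
python3 -m pendant '[[-7,1.5,20,0,-0.07,0,0],[-7,1.5,40,0,-0.07,0,0],[-7,1.5,60,0,-0.07,0,0],[-7,1.5,75,0,-0.07,0,0],[-7,1.5,85,0,-0.07,0,0],[-7,1.5,91,0,-0.07,0,0],[-7,1.5,94,0,-0.07,0,0],[-7,1.5,95,0,-0.07,0,0],[-7,1.5,95,0,-0.07,0,0],[-7,1.5,95,0,-0.07,0,0]]'
python3 - <<'E'
from h import *
go(504,254.5,10,91)
d,W=cam("wrist"); cv2.imwrite("pics/w5.png",d["pixels"][:,:,::-1])
E
```

```text
clock: 6.18
eef_pos: [505.9, 254.3, 11.9]
tcp_rot: [-0.027, 3.139, 0.0]
contact_force: [0.2, -0.5, 1.2]
finger_gap: 7.1
at [505.9 254.3  11.9] toolx [-1.    -0.017 -0.003] tooly [-0.017  1.     0.   ] t 6.18 F [ 0.2 -0.5  1.2] gap 7.1 j [-0.    0.78 -0.7   1.9   0.74  0.74  0.46]
SHIFT [1.9 0.3 1.9] TURN [ 0.    0.03 -0.  ]
```

View pics/w5.png

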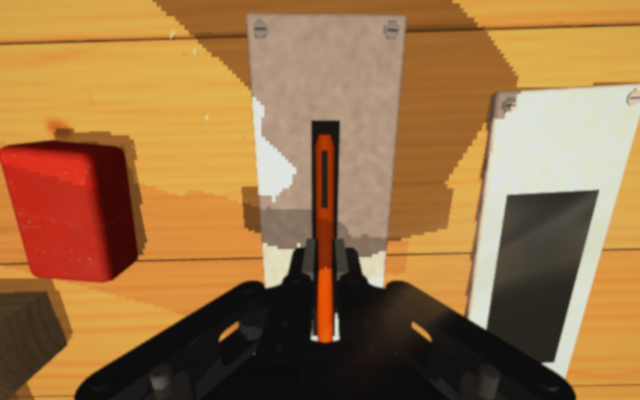

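```bash
python3 - <<'E'
from h import *
d,W=cam("wrist")
print(cast(d,W,[(325,121),(312,150),(339,150),(254,14),(406,16)],6).round(1).tolist())
print("pen",cast(d,W,[(324.5,133),(324.5,180)],17).round(1).tolist())
E
```

```text
[[433.4, 254.2, 6.0], [448.5, 247.5, 6.0], [448.2, 262.0, 6.0], [386.2, 220.5, 6.0], [385.8, 291.0, 6.0]]
pen [[438.6, 254.1, 17.0], [462.0, 254.4, 17.0]]
```

```bash
python3 -m pendant '[[1.5,0.5,1,0,0,0,0],[1.5,0.5,2,0,0,0,0],[1.5,0.5,2.5,0,0,0,0],[1.5,0.5,2.5,0,0,0,0]]'
```

```text
clock: 6.62
eef_pos: [504.3, 254.7, 9.3]
tcp_rot: [-0.027, 3.139, 0.0]
contact_force: [-0.2, 0.4, 0.8]
finger_gap: 7.5
```

```bash
python3 -m pendant '[[0,0,1,0,0,0,0],[0,0,1,0,0,0,0],[0,0,1,0,0,0,12],[0,0,1,0,0,0,20],[0,0,1,0,0,0,30],[0,0,0,0,0,0,40],[0,0,-10,0,0,0,40],[0,0,-40,0,0,0,50],[0,0,-80,0,0,0,60],[0,0,-120,0,0,0,60],[0,0,-120,0,0,0,60]]'
python3 - <<'E'
from h import *
d,W=cam("wrist"); cv2.imwrite("pics/w6.png",d["pixels"][:,:,::-1])
go(564,11.5,210,90)
d,W=cam("top"); h=masks(d)["hsv"].astype(int)
print(rects(d,W,(h[...,0]>=6)&(h[...,0]<=13)&(h[...,1]>140),14,(400,650,200,300)))
red=((h[...,0]<=4)|(h[...,0]>174))&(h[...,1]>150)
print("red",rects(d,W,red,84,(450,650,-120,120),30))
E
```

```text
clock: 7.53
eef_pos: [507.2, 257.9, 137.1]
tcp_rot: [-0.028, 3.128, 0.009]
contact_force: [1.9, 1.6, 0.8]
finger_gap: 60.0
at [506.3 256.4 134.1] toolx [-1.    -0.017 -0.01 ] tooly [-0.017  1.     0.003] t 7.58 F [-0.3 -0.3  0.1] gap 59.8 j [ 0.1   0.61 -0.84  1.85  0.57  0.92  0.58]
SHIFT [ -54.4 -245.6  -76.2] TURN [0.03 0.1  0.16]
[(540.4, 252.8, 54.3, 8.6, 1.2, 61, [242.0, 237.6]), (456.9, 252.5, 39.4, 5.7, 1.2, 45, [242.0, 267.0])]
red [(562.3, 9.8, 45.2, 26.8, -0.1, 193, [327.0, 229.6]), (485.5, 113.0, 65.2, 39.3, -4.2, 366, [288.2, 258.5]), (481.9, -85.3, 65.4, 37.9, 26.4, 369, [363.0, 260.1])]
```

View pics/w6.png

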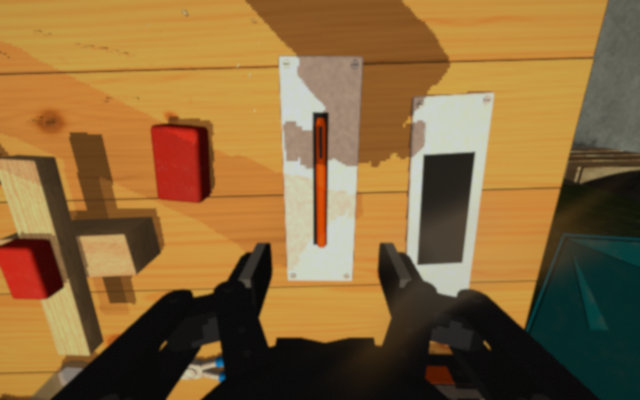

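```bash
python3 -m pendant '[[-5,-20,-10,0,0.1,0.1,60],[-12,-50,-25,0,0.1,0.1,60],[-20,-85,-40,0,0.1,0.1,60],[-28,-120,-55,0,0.1,0.1,60],[-36,-155,-66,0,0.1,0.1,60],[-44,-190,-66,0,0.1,0.16,60],[-50,-220,-66,0,0.1,0.16,60],[-54,-238,-66,0,0.1,0.16,60],[-56,-245,-66,0,0.1,0.16,60],[-56,-245,-66,0,0.1,0.16,60],[-56,-245,-66,0,0.1,0.16,60]]'
python3 - <<'E'
from h import *
go(563,11.5,200,90)
d,W=cam("wrist"); cv2.imwrite("pics/w7.png",d["pixels"][:,:,::-1])
h=masks(d)["hsv"].astype(int); P=cloud(d,W)
red=((h[...,0]<=4)|(h[...,0]>174))&(h[...,1]>150)
print("red",rects(d,W,red&(P[...,2]>78),84,(450,650,-120,120),30))
E
```

```text
clock: 8.55
eef_pos: [563.9, 12.1, 197.0]
tcp_rot: [0.001, -3.136, -0.004]
contact_force: [0.2, 0.8, 1.2]
finger_gap: 60.3
at [563.9  12.1 197. ] toolx [-1.    -0.001  0.005] tooly [-0.001  1.     0.002] t 8.55 F [0.2 0.8 1.2] gap 60.3 j [ 0.59  0.54 -0.89  1.8   0.48  1.04  1.09]
SHIFT [ 1.  -0.6 -3. ] TURN [ 0.02 -0.05  0.01]
red [(560.6, 11.1, 48.3, 26.7, 0.3, 1340, [322.3, 191.1])]
```

View pics/w7.png

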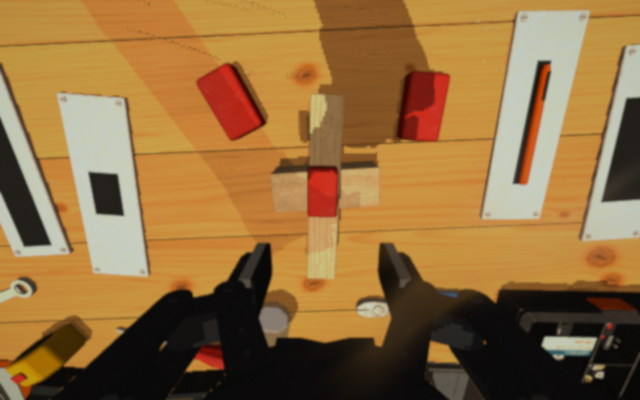

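Block at about (561.5, 11), flat on the lath, angle ≈ 0. I descend and grip it.

```bash
python3 -m pendant '[[2.4,-0.9,20,0,-0.05,0,60],[2.4,-0.9,45,0,-0.05,0,60],[2.4,-0.9,75,0,-0.05,0,60],[2.4,-0.9,100,0,-0.05,0,60],[2.4,-0.9,115,0,-0.05,0,60],[2.4,-0.9,125,0,-0.05,0,60],[2.4,-0.9,129,0,-0.05,0,60],[2.4,-0.9,130,0,-0.05,0,55],[2.4,-0.9,130,0,-0.05,0,45],[2.4,-0.9,130,0,-0.05,0,35],[2.4,-0.9,130,0,-0.05,0,25],[2.4,-0.9,130,0,-0.05,0,15],[2.4,-0.9,130,0,-0.05,0,15],[2.4,-0.9,130,0,-0.05,0,15]]'
python3 -m pendant '[[0,0,-4,0,0,0,15],[0,0,-10,0,0,0,15],[0,0,-25,0,0,0,15],[0,0,-45,0,0,0,15],[0,0,-58,0,0,0,15],[0,0,-60,0,0,0,15],[0,0,-60,0,0,0,15]]'
python3 - <<'E'
from h import *
go(585,-263,100,86)
d,W=cam("wrist"); cv2.imwrite("pics/w8.png",d["pixels"][:,:,::-1])
d,W=cam("side"); cv2.imwrite("pics/s8.png",cv2.resize(d["pixels"][120:280,260:460,::-1],None,fx=4,fy=4,interpolation=cv2.INTER_CUBIC))
E
```

```text
clock: 9.77
eef_pos: [562.0, 12.4, 68.8]
tcp_rot: [-0.003, 3.139, 0.003]
contact_force: [-1.1, -0.4, 6.7]
finger_gap: 28.5
clock: 10.35
eef_pos: [562.6, 12.1, 130.2]
tcp_rot: [-0.003, 3.136, 0.003]
contact_force: [1.0, -0.5, -0.7]
finger_gap: 28.3
at [562.6  12.1 130.2] toolx [-1.    -0.002 -0.006] tooly [-0.002  1.     0.002] t 10.35 F [ 1.  -0.5 -0.7] gap 28.3 j [ 0.55  0.61 -0.83  1.87  0.56  0.91  1.02]
SHIFT [ -21.8 -275.2   29.9] TURN [0.02 0.05 0.68]
```

View pics/w8.png

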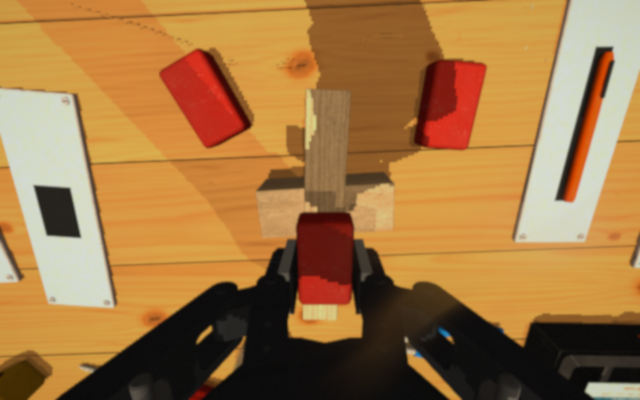

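View pics/s8.png

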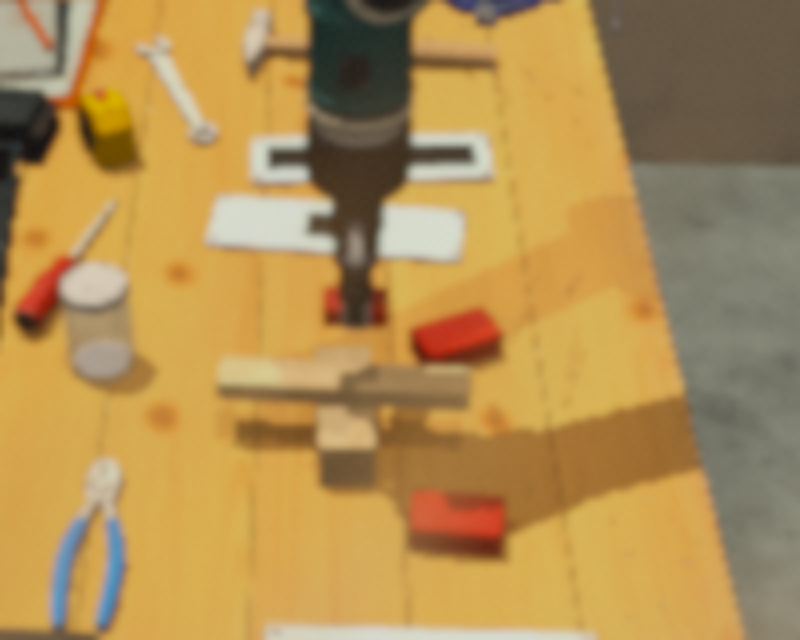

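```bash
python3 -m pendant '[[0,-10,-5,0,0,0.1,15],[-2,-28,-8,0,0,0.2,15],[-4,-52,-8,0,0,0.3,15],[-6,-80,-8,0,0,0.4,15],[-8,-110,-8,0,0,0.5,15],[-10,-140,-8,0,0,0.6,15],[-13,-170,-4,0,0,0.7,15],[-16,-200,5,0,0,0.72,15],[-19,-230,15,0,0.05,0.72,15],[-21,-255,24,0,0.05,0.72,15],[-22,-270,29,0,0.05,0.72,15],[-22,-276,30,0,0.05,0.72,15],[-22,-276,30,0,0.05,0.72,15],[-22,-276,30,0,0.05,0.72,15]]'
cat > place.py <<'E'
from h import *
import sys
def redblk():
    d,W=cam("wrist"); h=masks(d)["hsv"].astype(int)
    return d,W
E
python3 - <<'E'
from h import *
go(585,-263,9.5,85.7)
d,W=cam("wrist"); cv2.imwrite("pics/w9.png",d["pixels"][:,:,::-1])
m=masks(d); s=ctrl.get_state()["eef_pos"]
print("red",rects(d,W,m["red"],s[2]-3+20,(500,650,-350,-200),100))
print("white",rects(d,W,m["white"],6,(400,750,-450,-150),200)); print("dark",rects(d,W,m["dark"],6,(400,750,-450,-150),60))
E
```

```text
clock: 11.62
eef_pos: [584.2, -262.4, 98.3]
tcp_rot: [-0.113, -3.137, -0.005]
contact_force: [-0.0, 0.3, -1.1]
finger_gap: 28.8
at [ 584.2 -262.4   98.3] toolx [-0.997  0.072  0.003] tooly [0.072 0.997 0.003] t 11.62 F [-0.   0.3 -1.1] gap 28.8 j [ 0.88  0.75 -0.74  1.68  0.6   0.96  1.41]
SHIFT [-1.1 -0.8 88.8] TURN [ 0.03 -0.03  0.03]
red [(582.5, -261.2, 46.9, 28.3, -4.2, 4098, [324.8, 263.2])]
white [(458.4, -357.8, 39.9, 17.1, 9.0, 596, [185.9, 57.4]), (556.5, -390.2, 233.2, 49.9, 3.1, 5947, [149.7, 145.7]), (500.8, -277.0, 65.6, 29.9, -4.0, 2736, [295.8, 99.9]), (496.3, -354.0, 32.9, 16.4, 3.6, 578, [201.7, 104.5]), (599.4, -350.2, 138.2, 23.7, 2.8, 1907, [232.7, 224.5]), (588.5, -289.5, 59.5, 17.7, -4.2, 912, [292.2, 204.8]), (597.4, -231.6, 50.6, 10.8, -2.4, 481, [358.4, 210.2]), (694.1, -269.1, 60.7, 14.6, 85.7, 389, [324.0, 306.9])]
dark [(555.5, -377.7, 203.7, 36.0, 3.7, 9585, [183.3, 159.9]), (576.1, -261.3, 34.3, 34.3, 85.8, 1397, [323.6, 192.2]), (718.5, -353.4, 451.6, 203.4, 85.6, 22423, [241.2, 352.6]), (667.5, -220.4, 82.2, 36.9, -3.6, 1517, [367.4, 280.5])]
```

View pics/w9.png

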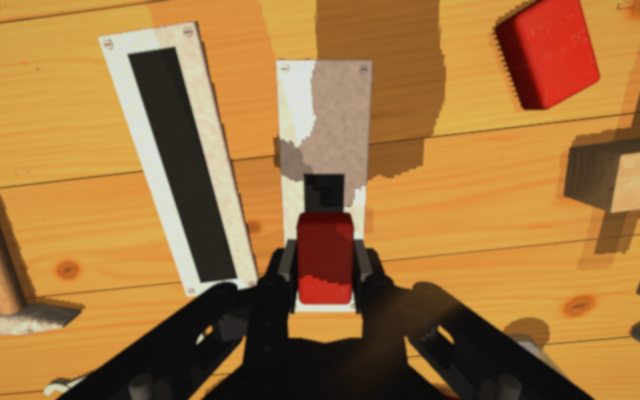

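```bash
python3 - <<'E'
from h import *
d,W=cam("wrist")
a=cast(d,W,[(277.5,60.5),(371.5,60.5),(304.5,174),(344.5,174)],6)[:,:2]
t=np.radians(-4.3);u=np.array([np.cos(t),np.sin(t)])
print((a[:2].mean(0)+118*u).round(1),(a[2:].mean(0)+28*u).round(1),np.degrees(np.arctan2(*(a[1]-a[0])[::-1])).round(1),np.linalg.norm(a[1]-a[0]).round(1))
b=cast(d,W,[(299.5,213),(352,213)],98.3+16.5)[:,:2]; print("block end+25",(b.mean(0)+25*u).round(1),np.linalg.norm(b[1]-b[0]))
E
```

```text
[ 588.  -261.2] [ 587.5 -260.8] 85.9 72.6
block end+25 [ 579.6 -259.9] 25.726496271694973
```

```bash
python3 -m pendant '[[-3.8,0.7,15,0,0,0,15],[-3.8,0.7,35,0,0,0,15],[-3.8,0.7,55,0,0,0,15],[-3.8,0.7,70,0,0,0,15],[-3.8,0.7,79,0,0,0,15],[-3.8,0.7,83,0,0,0,15],[-3.8,0.7,84,0,0,0,15],[-3.8,0.7,84,0,0,0,15],[-3.8,0.7,84,0,0,0,15]]'
python3 - <<'E'
from h import *
go(587,-262,10.8,85.7)
d,W=cam("wrist"); cv2.imwrite("pics/w10.png",d["pixels"][:,:,::-1])
E
```

```text
clock: 12.47
eef_pos: [589.0, -261.0, 15.8]
tcp_rot: [-0.111, -3.139, -0.003]
contact_force: [-0.1, 0.4, -0.9]
finger_gap: 28.8
at [ 589.  -261.    15.8] toolx [-0.998  0.07   0.001] tooly [0.07  0.998 0.002] t 12.47 F [-0.1  0.4 -0.9] gap 28.8 j [ 0.83  0.86 -0.67  1.7   0.68  0.84  1.35]
SHIFT [ 2.  -1.1  5. ] TURN [ 0.02 -0.01  0.04]
```

View pics/w10.png

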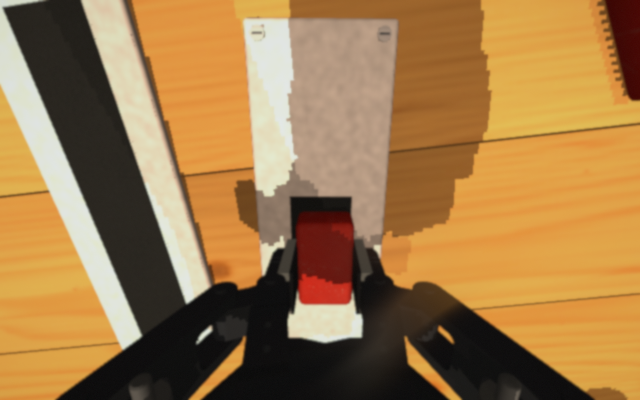

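```bash
python3 - <<'E'
from h import *
d,W=cam("wrist")
a=cast(d,W,[(245,19),(397,19),(290.5,197.5),(351.5,197.5)],6)[:,:2]
t=np.radians(-4.2);u=np.array([np.cos(t),np.sin(t)])
print((a[:2].mean(0)+118*u).round(1),(a[2:].mean(0)+28*u).round(1),np.linalg.norm(a[1]-a[0]).round(1),np.linalg.norm(a[3]-a[2]).round(1))
b=cast(d,W,[(299.5,212),(352,212),(297,300),(353,300)],15.8+15)[:,:2]; print("block end+25",(b[:2].mean(0)+25*u).round(1),b.round(1).tolist())
E
```

```text
[ 587.4 -261.9] [ 587.2 -262.1] 72.9 35.4
block end+25 [ 584.1 -259.2] [[558.2, -270.3], [560.1, -244.5], [609.7, -276.8], [611.9, -246.0]]
```

```bash
python3 -m pendant '[[-1,-1.5,2,0,0,0,15],[-1,-1.5,4,0,0,0,15],[-1,-1.5,5,0,0,0,15],[-1,-1.5,5,0,0,0,15],[-1,-1.5,5,0,0,0,15]]'
```

```text
clock: 12.98
eef_pos: [589.7, -262.7, 10.7]
tcp_rot: [-0.111, -3.139, -0.003]
contact_force: [-0.2, 0.2, -0.4]
finger_gap: 28.6
```

```bash
python3 -m pendant '[[0,0,0.7,0,0,0,15],[0,0,0.7,0,0,0,15],[0,0,0.7,0,0,0,33],[0,0,0.7,0,0,0,40],[0,0,0.7,0,0,0,48],[0,0,0,0,0,0,48],[0,0,-10,0,0,0,55],[0,0,-40,0,0,0,55],[0,0,-80,0,0,0,60],[0,0,-115,0,0,0,60],[0,0,-130,0,0,0,60],[0,0,-130,0,0,0,60]]'
python3 - <<'E'
from h import *
d,W=cam("wrist"); cv2.imwrite("pics/w11.png",d["pixels"][:,:,::-1])
m=masks(d)
print("red",rects(d,W,m["red"],26,(500,650,-350,-200),100))
print("dark",rects(d,W,m["dark"],6,(500,650,-320,-200),60))
go(562,11,190,90)
d,W=cam("top"); m=masks(d)
print("red",rects(d,W,m["red"],26,(500,650,-350,-200),100))
print("dark",rects(d,W,m["dark"],6,(500,650,-320,-200),20))
h=m["hsv"].astype(int);P=cloud(d,W)
l=(P[...,2]>55)&(P[...,2]<75);l[:,:300]=0;l[:,355:]=0
print("lath",rects(d,W,l,64,(450,680,-20,50),100))
E
```

```text
clock: 13.98
eef_pos: [592.5, -263.5, 146.2]
tcp_rot: [0.111, 3.133, -0.002]
contact_force: [0.1, 0.3, 0.1]
finger_gap: 59.9
red [(588.6, -261.4, 47.5, 28.6, -5.0, 1356, [325.3, 186.8])]
dark [(579.9, -261.8, 40.7, 34.0, -4.1, 221, [321.8, 160.3])]
at [ 590.9 -263.5  143.4] toolx [-0.997  0.071 -0.003] tooly [0.071 0.997 0.   ] t 14.03 F [-0.4  0.   0.1] gap 60.2 j [ 0.9   0.7  -0.78  1.64  0.56  1.02  1.44]
SHIFT [ 48.2 271.7 -46.7] TURN [-0.    0.03 -0.68]
red []
dark []
lath [(571.4, 9.8, 199.4, 32.0, -2.0, 858, [327.0, 226.7])]
```

View pics/w11.png

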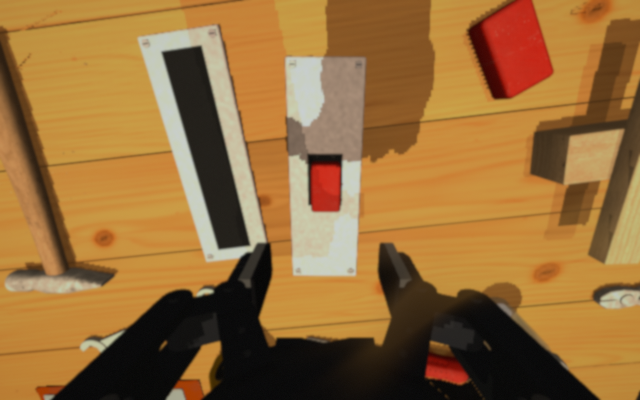

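```bash
python3 -m pendant '[[3,15,-10,0,0,0,65],[8,40,-25,0,0,-0.1,65],[13,75,-40,0,0,-0.2,65],[18,110,-47,0,0,-0.3,65],[23,145,-47,0,0,-0.4,65],[28,180,-47,0,0,-0.5,65],[32,215,-47,0,0,-0.6,65],[36,245,-47,0,0,-0.6,65],[38,262,-47,0,0.03,-0.4,65],[39,270,-47,0,0.03,-0.35,65],[39,271,-47,0,0.03,-0.35,65],[39,271,-47,0,0.03,-0.35,65]]'
python3 - <<'E'
from h import *
go(571,11,51,88)
d,W=cam("wrist"); cv2.imwrite("pics/w12.png",d["pixels"][:,:,::-1])
P=cloud(d,W)
for a,b,z in ((55,75,64),(38,52,45)):
    l=(P[...,2]>a)&(P[...,2]<b); l[240:]=0
    print(z,rects(d,W,l,z,(450,680,-80,90),100), np.median(P[l][:,2]))
h=cv2.cvtColor(d["pixels"],cv2.COLOR_RGB2HSV)
E
```

```text
clock: 15.08
eef_pos: [569.5, 9.5, 188.1]
tcp_rot: [-0.052, -3.137, -0.001]
contact_force: [0.2, 0.3, -0.4]
finger_gap: 64.8
at [569.5   9.5 188.1] toolx [-0.999  0.033  0.005] tooly [0.033 0.999 0.   ] t 15.08 F [ 0.2  0.3 -0.4] gap 64.8 j [ 0.58  0.55 -0.87  1.8   0.49  1.03  1.05]
SHIFT [ -2.1   1.5 137. ] TURN [ 0.   -0.04  0.01]
64 [(546.7, 12.7, 150.6, 32.0, -2.0, 4990, [326.0, 160.8])] 63.98241503592817
45 [(566.7, 50.6, 45.9, 45.8, 3.1, 1710, [362.7, 182.6]), (571.4, -24.7, 45.9, 41.9, 3.2, 1529, [291.3, 188.7])] 44.67413305516999
```

View pics/w12.png

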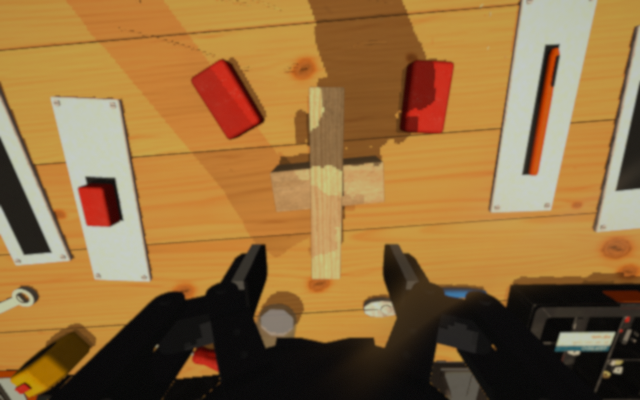

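Lath centre is (571.4, 11.5) at −2°, top at 64 mm. Offcut centre is (569, 14), top at 45 mm. Both match the sizes given.

```bash
python3 -m pendant '[[-2.5,1.8,20,0,-0.04,0,60],[-2.5,1.8,45,0,-0.04,0,60],[-2.5,1.8,75,0,-0.04,0,60],[-2.5,1.8,105,0,-0.04,0,60],[-2.5,1.8,122,0,-0.04,0,60],[-2.5,1.8,132,0,-0.04,0,60],[-2.5,1.8,136,0,-0.04,0,60],[-2.5,1.8,137,0,-0.04,0,55],[-2.5,1.8,137,0,-0.04,0,45],[-2.5,1.8,137,0,-0.04,0,35],[-2.5,1.8,137,0,-0.04,0,25],[-2.5,1.8,137,0,-0.04,0,20],[-2.5,1.8,137,0,-0.04,0,20],[-2.5,1.8,137,0,-0.04,0,20]]'
python3 -m pendant '[[0,0,-4,0,0,0,20],[0,0,-10,0,0,0,20],[0,0,-25,0,0,0,20],[0,0,-45,0,0,0,20],[0,0,-58,0,0,0,20],[0,0,-60,0,0,0,20],[0,0,-60,0,0,0,20]]'
python3 - <<'E'
from h import *
go(555,-378.5,100,93.7)
d,W=cam("wrist"); cv2.imwrite("pics/w13.png",d["pixels"][:,:,::-1])
d,W=cam("side"); cv2.imwrite("pics/s13.png",cv2.resize(d["pixels"][120:280,260:460,::-1],None,fx=4,fy=4,interpolation=cv2.INTER_CUBIC))
E
```

```text
clock: 16.3
eef_pos: [572.9, 10.2, 52.6]
tcp_rot: [0.056, 3.138, -0.0]
contact_force: [-1.2, -0.9, 6.4]
finger_gap: 30.5
clock: 16.88
eef_pos: [573.5, 10.1, 114.0]
tcp_rot: [0.056, 3.136, -0.001]
contact_force: [0.5, 0.6, -0.3]
finger_gap: 30.6
at [573.5  10.1 114. ] toolx [-0.999  0.036 -0.005] tooly [ 0.036  0.999 -0.   ] t 16.88 F [ 0.5  0.6 -0.3] gap 30.6 j [ 0.52  0.64 -0.8   1.85  0.59  0.9   0.98]
SHIFT [   4.7 -389.    14.1] TURN [-0.01  0.05 -0.96]
```

View pics/w13.png

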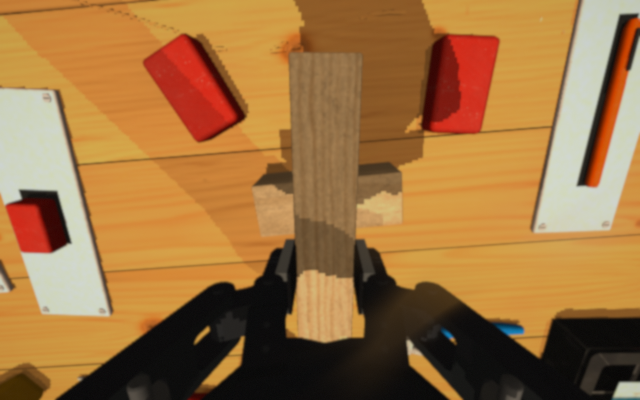

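View pics/s13.png

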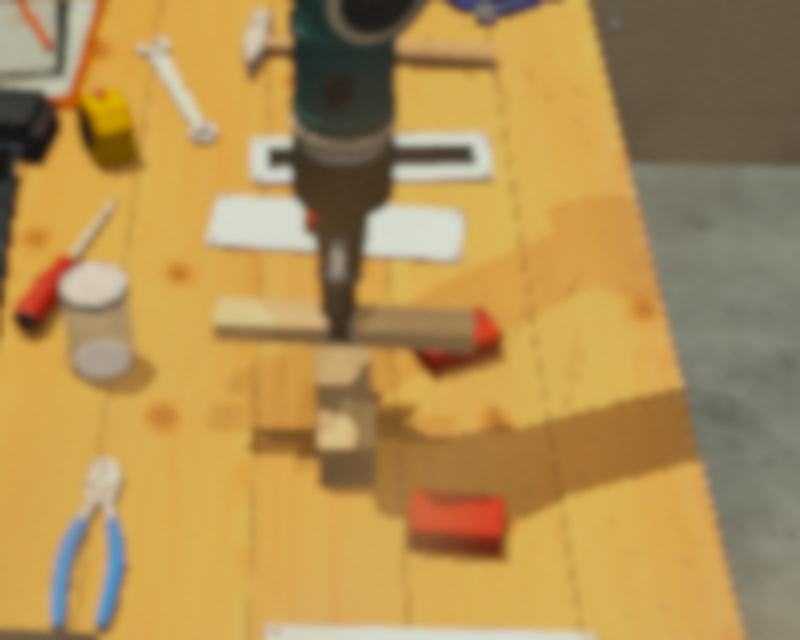

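```bash
python3 -m pendant '[[0,-10,0,0,0,0,20],[0,-28,0,0,0,-0.1,20],[0,-52,0,0,0,-0.2,20],[0,-82,0,0,0,-0.3,20],[0,-115,0,0,0,-0.4,20],[1,-150,0,0,0,-0.5,20],[1,-185,0,0,0,-0.6,20],[2,-220,0,0,0,-0.7,20],[2,-255,0,0,0,-0.8,20],[3,-290,0,0,0,-0.9,20],[4,-320,0,0,0.05,-0.95,20],[4,-348,3,0,0.05,-0.95,20],[4,-370,8,0,0.05,-0.95,20],[4,-384,13,0,0.05,-0.95,20],[4,-389,15,0,0.05,-0.95,20],[4,-389,15,0,0.05,-0.95,20],[4,-389,15,0,0.05,-0.95,20]]'
python3 - <<'E'
from h import *
go(556.5,-378,14,93.6)
d,W=cam("wrist"); cv2.imwrite("pics/w14.png",d["pixels"][:,:,::-1])
E
```

```text
clock: 18.4
eef_pos: [554.6, -377.0, 96.9]
tcp_rot: [0.103, -3.136, -0.002]
contact_force: [0.6, 0.2, -0.4]
finger_gap: 30.3
at [ 554.6 -377.    96.9] toolx [-0.998 -0.065  0.004] tooly [-0.065  0.998  0.001] t 18.4 F [ 0.6  0.2 -0.4] gap 30.3 j [ 1.05  0.8  -0.76  1.6   0.63  1.    1.72]
SHIFT [-2.1 -1.3 82.9] TURN [ 0.01 -0.04  0.02]
```

View pics/w14.png

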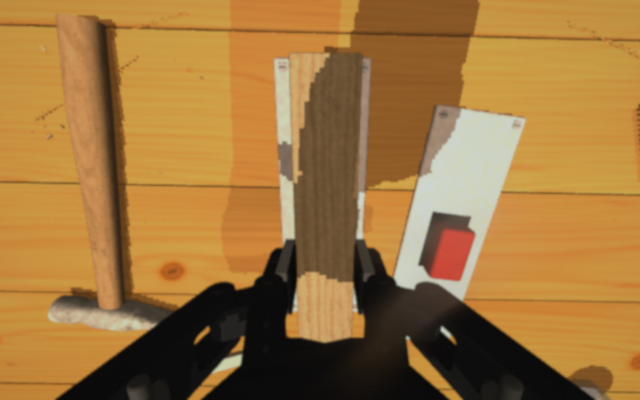

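```bash
cat > lm.py <<'E'
from h import *
def rep(rowb,cb,rowl,cl,L,th,top):
    d,W=cam("wrist"); z=ctrl.get_state()["eef_pos"][2]
    t=np.radians(th);u=np.array([np.cos(t),np.sin(t)])
    a=cast(d,W,[(cb[0],rowb),(cb[1],rowb)],6)[:,:2]
    b=cast(d,W,[(cl[0],rowl),(cl[1],rowl)],z+top)[:,:2]
    for n,p,l in (("board",a,118),("thing",b,L/2)):
        print(n,(p.mean(0)+l*u).round(1),"w",np.linalg.norm(p[1]-p[0]).round(1),"ang",np.degrees(np.arctan2(*(p[1]-p[0])[::-1])).round(1))
E
python3 -c "
from lm import rep
rep(58,(274,371),53,(289,364),200,3.7,11.4)"
```

```text
board [ 557.  -377.1] w 74.4 ang 93.8
thing [ 553.9 -375. ] w 32.0 ang 93.8
```

```bash
python3 -m pendant '[[-1.9,-1.9,15,0,-0.04,0,20],[-1.9,-1.9,35,0,-0.04,0,20],[-1.9,-1.9,52,0,-0.04,0,20],[-1.9,-1.9,66,0,-0.04,0,20],[-1.9,-1.9,74,0,-0.04,0,20],[-1.9,-1.9,78,0,-0.04,0,20],[-1.9,-1.9,79,0,-0.04,0,20],[-1.9,-1.9,79,0,-0.04,0,20]]'
python3 - <<'E'
from h import *
go(556.5,-378,13.6,93.6)
d,W=cam("wrist"); cv2.imwrite("pics/w15.png",d["pixels"][:,:,::-1])
E
```

```text
clock: 19.17
eef_pos: [557.4, -378.1, 18.9]
tcp_rot: [-0.105, 3.138, 0.001]
contact_force: [0.5, 0.1, -0.5]
finger_gap: 30.5
at [ 557.4 -378.1   18.9] toolx [-0.998 -0.067 -0.002] tooly [-0.067  0.998  0.001] t 19.17 F [ 0.5  0.1 -0.5] gap 30.5 j [ 1.01  0.9  -0.7   1.62  0.7   0.89  1.68]
SHIFT [0.9 0.2 5.3] TURN [0.01 0.02 0.04]
```

View pics/w15.png

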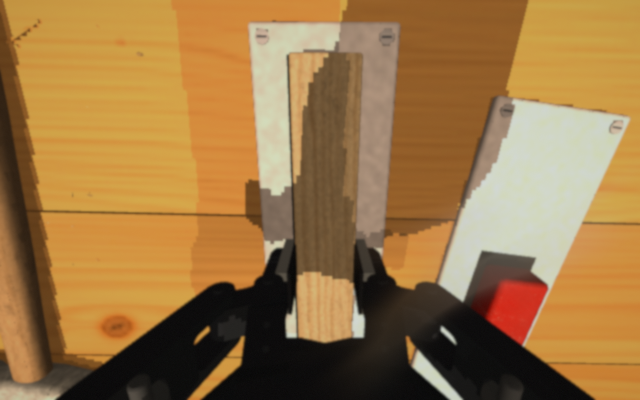

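```bash
python3 -c "
from lm import rep
rep(23.5,(249,398),53,(288,364),200,3.7,11.4)"
python3 -m pendant '[[0,0,2,0,0,0,20],[0,0,4,0,0,0,20],[0,0,5,0,0,0,20],[0,0,5,0,0,0,20],[0,0,5,0,0,0,20]]'
```

```text
board [ 557.3 -378.1] w 73.3 ang 93.8
thing [ 556.6 -377. ] w 32.3 ang 93.8
clock: 19.68
eef_pos: [557.7, -378.4, 14.6]
tcp_rot: [-0.105, 3.137, -0.0]
contact_force: [0.7, -0.7, -0.6]
finger_gap: 30.2
```

Lath is within about 1.3 mm of its outline. I release it and lift.

```bash
python3 -m pendant '[[0,0,1.2,0,0,0,20],[0,0,1.2,0,0,0,20],[0,0,1.2,0,0,0,34],[0,0,1.2,0,0,0,42],[0,0,1.2,0,0,0,48],[0,0,0,0,0,0,48],[0,0,-10,0,0,0,55],[0,0,-40,0,0,0,60],[0,0,-80,0,0,0,70],[0,0,-115,0,0,0,80],[0,0,-140,0,0,0,80],[0,0,-140,0,0,0,80]]'
python3 - <<'E'
from h import *
d,W=cam("wrist"); cv2.imwrite("pics/w16.png",d["pixels"][:,:,::-1])
go(569,13.5,190,3.5)
E
```

```text
clock: 20.68
eef_pos: [560.8, -379.4, 162.3]
tcp_rot: [-0.105, 3.128, -0.01]
contact_force: [0.8, -0.2, 0.7]
finger_gap: 79.8
at [ 559.3 -379.1  159.2] toolx [-0.998 -0.067 -0.008] tooly [-0.067  0.998 -0.005] t 20.73 F [ 0.   0.1 -0.4] gap 79.8 j [ 1.07  0.74 -0.81  1.56  0.58  1.09  1.76]
SHIFT [-36.1 390.9 -32.3] TURN [ -0.09   0.03 -14.95]
```

View pics/w16.png

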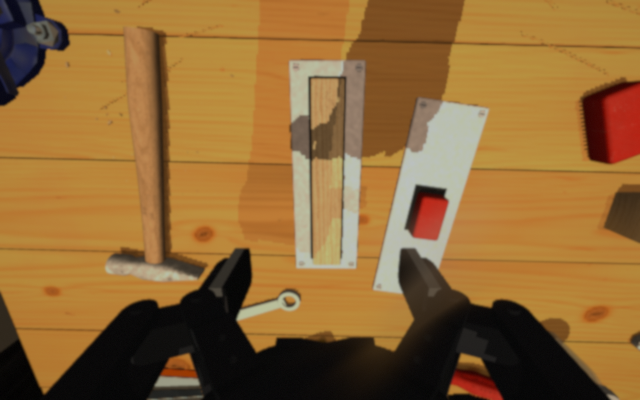

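```bash
python3 -m pendant '[[-2,10,-5,0,0,1,80],[-4,30,-15,0,0,2,80],[-8,58,-25,0,0,3,80],[-12,90,-32,0,0,4.1,80],[-15,125,-32,0,0,5.2,80],[-18,160,-32,0,0,6.3,80],[-21,195,-32,0,0,7.4,80],[-24,230,-32,0,0,8.5,80],[-27,265,-32,0,0,9.6,80],[-30,300,-32,0,0,10.7,80],[-32,330,-32,0,0,11.8,80],[-34,355,-32,0,0,12.9,80],[-35,375,-32,0,0,14,80],[-36,387,-32,-0.03,-0.05,15.05,80],[-36,391,-32,-0.03,-0.05,15.05,80],[-36,391,-32,-0.03,-0.05,15.05,80]]'
python3 - <<'E'
from h import *
go(569,13.5,8,3.5)
d,W=cam("wrist"); cv2.imwrite("pics/w17.png",d["pixels"][:,:,::-1])
P=cloud(d,W); l=(P[...,2]>38)&(P[...,2]<52); l[260:]=0
print(rects(d,W,l,45,(450,680,-80,90),100))
d,W=cam("top"); P=cloud(d,W); l=(P[...,2]>30)&(P[...,2]<55)
print(rects(d,W,l,45,(450,680,-80,90),100))
E
```

```text
clock: 22.07
eef_pos: [568.3, 14.8, 189.4]
tcp_rot: [2.137, 2.285, 0.008]
contact_force: [-0.1, 0.9, -0.4]
finger_gap: 80.0
at [568.3  14.8 189.4] toolx [-0.067  0.998 -0.006] tooly [0.998 0.067 0.012] t 22.07 F [-0.1  0.9 -0.4] gap 80.0 j [ 0.36  0.45 -0.58  1.82  0.3   0.95 -0.28]
SHIFT [ -0.3  -1.6 181.4] TURN [0.12 0.06 0.06]
[(569.8, 15.4, 118.2, 44.7, -86.4, 4435, [323.8, 182.0])]
[]
```

View pics/w17.png

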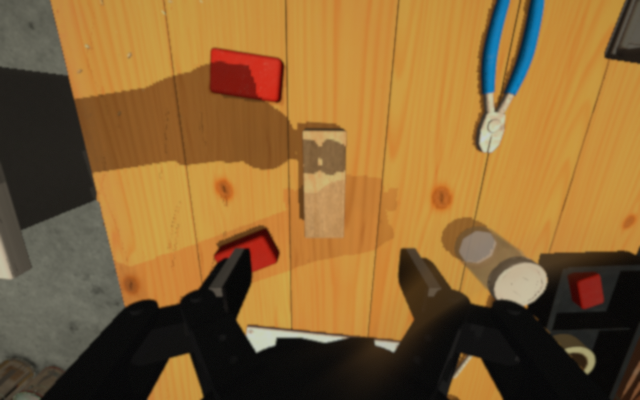

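```bash
python3 -m pendant '[[0,1,20,0.12,0.06,0.05,80],[0,1,50,0.12,0.06,0.05,80],[0,1,85,0.12,0.06,0.05,80],[0,1,120,0.12,0.06,0.05,80],[0,1,148,0.12,0.06,0.05,80],[0,1,166,0.12,0.06,0.05,80],[0,1,176,0.12,0.06,0.05,80],[0,1,180,0.12,0.06,0.05,80],[0,1,180,0.12,0.06,0.05,80],[0,1,180,0.12,0.06,0.05,65],[0,1,180,0.12,0.06,0.05,55],[0,1,180,0.12,0.06,0.05,40],[0,1,180,0.12,0.06,0.05,30],[0,1,180,0.12,0.06,0.05,30],[0,1,180,0.12,0.06,0.05,30],[0,1,180,0.12,0.06,0.05,30]]'
python3 -m pendant '[[0,0,-4,0,0,0,30],[0,0,-10,0,0,0,30],[0,0,-25,0,0,0,30],[0,0,-50,0,0,0,30],[0,0,-75,0,0,0,30],[0,0,-90,0,0,0,30],[0,0,-95,0,0,0,30],[0,0,-95,0,0,0,30]]'
python3 - <<'E'
from h import *
go(532.5,386,100,94.2)
d,W=cam("wrist"); cv2.imwrite("pics/w18.png",d["pixels"][:,:,::-1])
E
```

```text
clock: 23.5
eef_pos: [573.1, 11.5, 10.9]
tcp_rot: [2.155, 2.283, 0.002]
contact_force: [-0.8, -0.7, 6.7]
finger_gap: 44.8
clock: 24.17
eef_pos: [573.8, 11.5, 107.5]
tcp_rot: [2.153, 2.282, 0.005]
contact_force: [0.5, 0.0, -0.8]
finger_gap: 44.7
at [573.8  11.5 107.5] toolx [-0.058  0.998 -0.001] tooly [0.998 0.058 0.005] t 24.17 F [ 0.5  0.  -0.8] gap 44.7 j [ 0.32  0.56 -0.52  1.86  0.38  0.81 -0.34]
SHIFT [376.3 -19.6   6.9] TURN [ 0.05 -0.03 14.85]
```

View pics/w18.png

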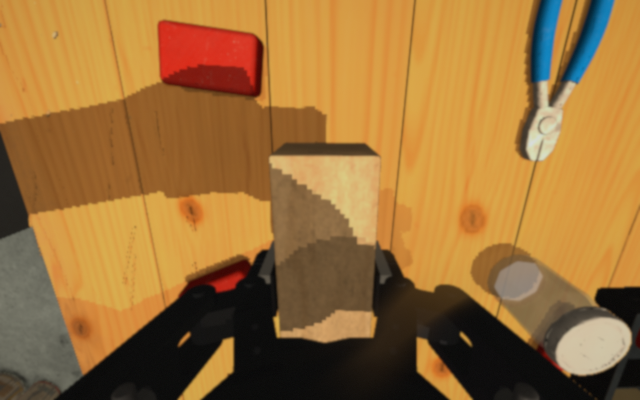

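```bash
python3 -m pendant '[[10,0,0,0,0,-1,30],[28,-1,0,0,0,-2,30],[50,-2,0,0,0,-3,30],[75,-3,0,0,0,-4,30],[105,-4,0,0,0,-5,30],[135,-5,0,0,0,-6,30],[165,-6,0,0,0,-7,30],[195,-8,0,0,0,-8,30],[225,-9,0,0,0,-9,30],[255,-10,0,0,0,-10,30],[285,-12,0,0,0,-11,30],[312,-13,0,0,0,-12,30],[336,-14,0,0,0,-13,30],[355,-15,0,0,0,-14,30],[368,-16,0,0.05,0.02,-14.8,30],[376,-16,5,0.05,0.02,-15.15,30],[376,-16,7,0.05,0.02,-15.15,30],[376,-16,7,0.05,0.02,-15.15,30]]'
python3 - <<'E'
from h import *
go(536,386,17,94.2)
d,W=cam("wrist"); cv2.imwrite("pics/w19.png",d["pixels"][:,:,::-1])
E
```

```text
clock: 25.72
eef_pos: [534.5, 384.5, 96.4]
tcp_rot: [0.113, -3.135, 0.009]
contact_force: [-0.4, -1.1, -0.5]
finger_gap: 44.3
at [534.5 384.5  96.4] toolx [-0.997 -0.072  0.004] tooly [-0.072  0.997 -0.005] t 25.72 F [-0.4 -1.1 -0.5] gap 44.3 j [-0.11  0.83 -0.85  1.63  0.7   1.03  0.45]
SHIFT [-2.   1.8 79.4] TURN [-0.05 -0.04 -0.01]
```

View pics/w19.png

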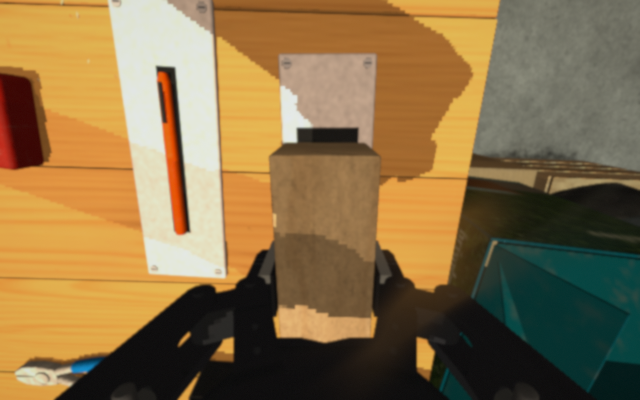

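```bash
python3 -c "
from lm import *
rep(54.5,(279,376.5),155.5,(270,380),120,4.2,34.1)
d,W=cam('wrist');t=np.radians(4.2)
print(cast(d,W,[(298,128),(358,128)],6).mean(0)[:2]+63*np.array([np.cos(t),np.sin(t)]))"
```

```text
board [534.5 387.2] w 74.4 ang 94.0
thing [534.1 385.5] w 43.1 ang 94.1
[534.32838757 387.37710485]
```

```bash
python3 -m pendant '[[0,1.5,15,-0.05,-0.04,0,30],[0,1.5,33,-0.05,-0.04,0,30],[0,1.5,50,-0.05,-0.04,0,30],[0,1.5,63,-0.05,-0.04,0,30],[0,1.5,71,-0.05,-0.04,0,30],[0,1.5,74,-0.05,-0.04,0,30],[0,1.5,75,-0.05,-0.04,0,30],[0,1.5,75,-0.05,-0.04,0,30]]'
python3 - <<'E'
from h import *
go(536,386,17,94.2)
d,W=cam("wrist"); cv2.imwrite("pics/w20.png",d["pixels"][:,:,::-1])
E
```

```text
clock: 26.53
eef_pos: [535.6, 385.6, 23.4]
tcp_rot: [-0.111, 3.137, 0.002]
contact_force: [-0.2, 0.1, -1.3]
finger_gap: 44.5
at [535.6 385.6  23.4] toolx [-0.997 -0.071 -0.002] tooly [-0.071  0.997  0.001] t 26.53 F [-0.2  0.1 -1.3] gap 44.5 j [-0.15  0.91 -0.79  1.65  0.78  0.92  0.4 ]
SHIFT [-0.4  0.3  6.4] TURN [ 0.01  0.02 -0.02]
```

View pics/w20.png

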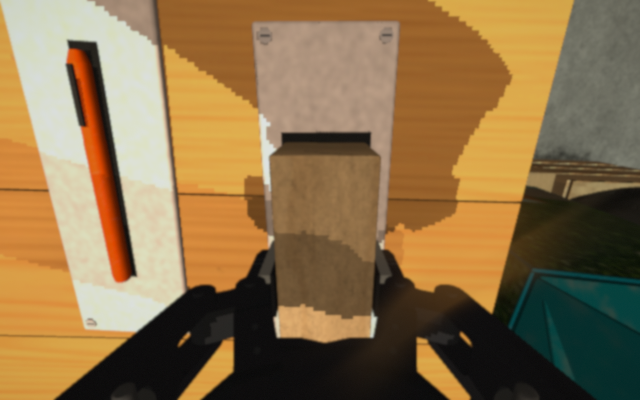

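```bash
python3 -c "
from lm import *
rep(22.5,(253,399),155.5,(270,380),120,4.2,34.1)
d,W=cam('wrist');t=np.radians(4.2);u=np.array([np.cos(t),np.sin(t)])
print(cast(d,W,[(282,132.5),(371,132.5)],6).mean(0)[:2]+63*u)
print(cast(d,W,[(277,142.5),(374,142.5)],12.5).mean(0)[:2]+60*u)"
```

```text
board [533.8 387.7] w 73.7 ang 94.1
thing [534.6 387. ] w 43.1 ang 94.0
[533.04132674 387.85420319]
[534.92028287 387.38812769]
```

```bash
python3 -m pendant '[[1.8,0,2,0,0,0,30],[1.8,0,4,0,0,0,30],[1.8,0,6,0,0,0,30],[1.8,0,6.5,0,0,0,30],[1.8,0,6.5,0,0,0,30],[1.8,0,6.5,0,0,0,30]]'
```

```text
clock: 27.18
eef_pos: [534.1, 385.6, 17.4]
tcp_rot: [-0.111, 3.136, 0.002]
contact_force: [-0.4, 0.4, -1.1]
finger_gap: 44.9
```

```bash
python3 -m pendant '[[0,0,1,0,0,0,30],[0,0,1,0,0,0,30],[0,0,1,0,0,0,48],[0,0,1,0,0,0,56],[0,0,1,0,0,0,62],[0,0,0,0,0,0,66],[0,0,-10,0,0,0,70],[0,0,-40,0,0,0,75],[0,0,-80,0,0,0,80],[0,0,-120,0,0,0,80],[0,0,-150,0,0,0,80],[0,0,-160,0,0,0,80],[0,0,-160,0,0,0,80]]'
python3 - <<'E'
from h import *
d,W=cam("wrist"); cv2.imwrite("pics/w21.png",d["pixels"][:,:,::-1])
P=cloud(d,W); l=(P[...,2]>45)&(P[...,2]<58); l[260:]=0
print(rects(d,W,l,51,(400,680,300,450),100))
go(450,150,350,94)
d,W=cam("top"); cv2.imwrite("pics/t21.png",d["pixels"][:,:,::-1])
E
```

```text
clock: 28.27
eef_pos: [534.7, 386.9, 181.7]
tcp_rot: [-0.111, 3.131, 0.008]
contact_force: [1.3, 0.1, -0.1]
finger_gap: 79.9
[(532.1, 386.5, 118.8, 44.7, 4.1, 4921, [322.8, 180.8])]
at [534.  385.6 178.9] toolx [-0.997 -0.071 -0.006] tooly [-0.071  0.997  0.002] t 28.32 F [-0.1  0.1  0.2] gap 79.4 j [-0.08  0.73 -0.92  1.59  0.63  1.13  0.5 ]
SHIFT [  99.5 -228.7 -172.2] TURN [0.02 0.05 0.01]
```

View pics/w21.png

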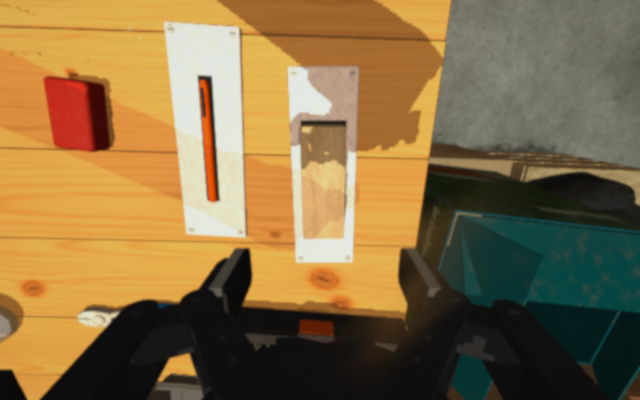

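View pics/t21.png

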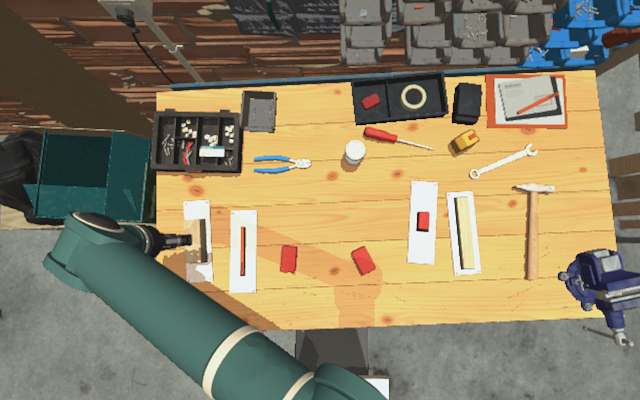

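All four are in place; jar (355,152) and pliers (282,163) look unmoved. Final numeric check.

```bash
python3 - <<'E'
from h import *
d,W=cam("top"); m=masks(d); h=m["hsv"].astype(int); P=cloud(d,W)
o=(h[...,0]>=5)&(h[...,0]<=13)&(h[...,1]>140)
print("pen",rects(d,W,o,14,(400,650,200,300)))
print("block",rects(d,W,m["red"],26,(500,680,-350,-200),20))
l=(P[...,2]>17)&(P[...,2]<35)
print("lath",rects(d,W,l,25,(450,680,-430,-330),100))
print("white",rects(d,W,m["white"],6,(450,850,-450,300),200))
d,W=cam("wrist"); m=masks(d);h=m["hsv"].astype(int)
o=(h[...,0]>=5)&(h[...,0]<=13)&(h[...,1]>160)
print("pen w",rects(d,W,o,13,(400,650,200,300)))
print("board w",rects(d,W,m["white"],6,(400,650,200,300),500), rects(d,W,m["dark"],6,(400,650,200,300),10))
E
```

```text
pen [(502.4, 252.0, 130.4, 8.6, 1.2, 142, [242.0, 250.9])]
block [(588.0, -260.4, 48.2, 28.1, -1.6, 181, [423.1, 220.3])]
lath [(555.8, -378.0, 199.3, 35.0, 3.6, 881, [465.4, 232.1])]
white [(793.5, -69.9, 65.5, 58.5, -44.8, 345, [354.8, 150.4]), (585.0, -263.3, 235.9, 76.7, -4.4, 1963, [422.2, 222.4]), (554.6, -378.6, 236.4, 76.5, 3.7, 1258, [462.8, 232.9]), (502.9, 253.2, 234.1, 76.1, 0.1, 1935, [242.7, 251.5])]
pen w [(504.0, 257.1, 133.7, 11.0, 0.8, 1127, [210.2, 145.4])]
board w [(502.5, 255.3, 232.9, 73.8, 0.4, 12141, [209.8, 126.1])] [(456.7, 259.7, 47.2, 11.3, 13.9, 82, [211.1, 95.3]), (490.1, 260.5, 12.0, 0.0, -3.0, 12, [215.0, 134.5]), (508.3, 260.6, 11.3, 0.0, -2.9, 11, [216.0, 151.0])]
```

```bash
python3 -c "
from workcell import ctrl
print(ctrl.finish_job()); print(ctrl.get_state()['clock'])"
```

```text
the job is handed in; nothing more can be done
None
the job is handed in; nothing more can be done
```

I took the pile apart from the top and laid each thing flat on its own outline: pen, red rubber block, lath, then offcut. Handing in gave no verdict; it took about 28 s of the 118 s.

Last checks, as measured distance from the outline's centre (the limit is 12 mm and 10°):

| Thing | Offset | Angle off |
|---|---|---|
| Pen | about 1–2 mm | about 1° |
| Red block | about 4 mm | 1–3° |
| Lath | about 1 mm | under 1° |
| Offcut | about 1–2 mm | under 1° |

- **Camera disagreement:** the top and wrist cameras differed by 2–3 mm throughout, so I aimed between them. The offcut was checked with the wrist camera only, because the arm hid it from the top camera.
- **Block angle:** it read −5° from the wrist camera and −1.6° from the top camera, against −4.3° for its board.
- **Jar and pliers:** I never went near them, and they looked unmoved in the last top view. The lid reading shifted by about 4 mm, but that came from a coarse white mask, so I take it as measuring error.
- **Robot:** it ended clear of everything, with the gripper about 180 mm above the bench.

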